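# Find the flat board with a straightedge

## Task

One of the two boards in the carrier has warped and is crowned along its length. Take the steel straightedge from its sloped rest, lay it centred along a board and press down on its ends with the fingertips to feel whether it rocks; if it rocks, try the other board. On the board where it does not rock, press first the end with the brass eyelet and then the plain end, hold each for a moment, and leave the straightedge lying there, leaving the mug and the flat tin where they stand.

Things in the scene. Friction and masses are not known exactly. Their poses are not given: they have to be found in the camera images.
- rule: Straightedge, about 0.25 kg: flat steel bar 220 x 30 x 8 mm; on the middle of its top a black grip rib 100 long, 14 thick, 30 high. Origin: centre of the underside; y along the bar to the eyelet end, z up out of the top, x across. It starts with its underside on the sloped rest, tipped 24 degrees about y so that z leans to the rest's front; lifts off along its z. Lay it underside down.
- grip (a point): Point in the grip rib on the bar's middle, 30 mm above the underside (8 mm below the rib's top); the rib is gripped across its 14 mm thickness, i.e. along the bar's x. Axes as the straightedge.
- eye_end (a point): Point on the bar's top face (8 mm above the underside), on the centre line 90 mm from the middle, at the end with the brass eyelet (15 mm disc): where that end is pressed.
- plain_end (a point): The same at the other, plain end.
- rest: Fixed wooden rest of the straightedge, foot 100 x 130 mm, origin under its centre on the worktop. Its face slopes 24 degrees, falling toward -x (its front, the robot's side); middle of the face 150 mm above the worktop. A lip along the front edge stands 6 mm over the slope. The bar lies along y and overhangs both sides.
- carrier: Fixed low wooden tray 292 (x) x 254 (y) mm, rim 16 mm high, holding two boards that cannot move, each 120 (x) x 230 (y) mm, side by side along x. Origin under its centre on the worktop. The straightedge is laid along its y.
- face_near (a point): Centre of the near board (70 mm to the carrier's -x), 22 mm above the worktop, axes as the carrier. One board is flat at 22 mm; the other, near or far by chance, is crowned: also 22 mm high along its middle line y = 0, but falling evenly by 4.8 mm to both y ends, so a straightedge along it tips up to 2.4 degrees and see-saws (ends move up to 7 mm) when pressed. They look alike.
- face_far (a point): The same for the far board (70 mm to the carrier's +x).
- mug_2: Bystander: purple mug, 82 mm wide and 94 mm high, standing behind the sloped rest. Origin under its middle. Leave it alone.
- tin_2: Bystander: flat round tin, 86 mm across and 40 mm high, at the back. Origin under its middle. Leave it alone.

How it is judged (in metres and radians):
On the way, in this order (a step that is already met when the one before it is completed fails the run):
1. with the straightedge lying flat, lengthwise and centred on a board, its eyelet end is pressed down (over 2 N) with the fingertips and it does not tip (under 0.9 degrees) for 0.3 s (((x of rule in the frame of face_near between -0.035 and 0.035 m and y of rule in the frame of face_near between -0.025 and 0.025 m and z of rule in the frame of face_near between -0.004 and 0.005 m) or (x of rule in the frame of face_far between -0.035 and 0.035 m and y of rule in the frame of face_far between -0.025 and 0.025 m and z of rule in the frame of face_far between -0.004 and 0.005 m)) and angle between rule's own z axis and vertical below 0.016 rad and angle between the y axis of rule and the y axis of carrier, either way round below 0.15 rad and contact force between the fingers and rule above 2 N and horizontal distance between the grasp point and eye_end below 0.035 m and z of the grasp point in the frame of rule above 0.018 m), for 0.3 s.
2. then the plain end is pressed in the same way and it does not tip (((x of rule in the frame of face_near between -0.035 and 0.035 m and y of rule in the frame of face_near between -0.025 and 0.025 m and z of rule in the frame of face_near between -0.004 and 0.005 m) or (x of rule in the frame of face_far between -0.035 and 0.035 m and y of rule in the frame of face_far between -0.025 and 0.025 m and z of rule in the frame of face_far between -0.004 and 0.005 m)) and angle between rule's own z axis and vertical below 0.016 rad and angle between the y axis of rule and the y axis of carrier, either way round below 0.15 rad and contact force between the fingers and rule above 2 N and horizontal distance between the grasp point and plain_end below 0.035 m and z of the grasp point in the frame of rule above 0.018 m), for 0.3 s.
At the end, for the whole second after the job is handed in: The straightedge lies at rest, underside down and released, on the flat board: its middle within 25 mm lengthwise and 35 mm crosswise of the board's centre, along the board within 0.15 rad, level within 0.9 degrees (on the crowned board it lies tipped about 2 degrees) (((x of rule in the frame of face_near between -0.035 and 0.035 m and y of rule in the frame of face_near between -0.025 and 0.025 m and z of rule in the frame of face_near between -0.004 and 0.005 m) or (x of rule in the frame of face_far between -0.035 and 0.035 m and y of rule in the frame of face_far between -0.025 and 0.025 m and z of rule in the frame of face_far between -0.004 and 0.005 m)) and angle between rule's own z axis and vertical below 0.016 rad and angle between the y axis of rule and the y axis of carrier, either way round below 0.15 rad and linear speed of rule below 0.01 m/s); the robot touches nothing.
It fails at once if the mug is pushed more than 3 cm away (distance of mug_2 from where it was at the start of the episode above 0.03 m).
It fails at once if the tin is pushed more than 3 cm away (distance of tin_2 from where it was at the start of the episode above 0.03 m).
It also fails if it takes over 72 s, if anything falls off the work surface, if the arm or the gripper's body presses on something with over 40 N, if the wrist force passes 120 N, or if a joint passes its speed limit or range.

## Robot

A 6-joint arm with a two-finger parallel gripper is mounted at the origin on a cart in front of the work surface, level with it; the furniture and walls round the work are solid. World frame = base frame: x ahead of the robot, y to its left, z up, the work surface at z = 0. Lengths are in mm, angles in rad, forces in N, time in s.
With the tool pointing down it reaches from about 400 to 925 mm from the base axis. Payload 12.5 kg.
Tool frame: the origin (TCP) lies at the very end of the fingers, on their centre line; the grasp point (between the pads) lies env.grip_point_offset behind it (env.grip_point_offset is the distance from the TCP to the grasp point, in mm); y points along the fingers, z is the direction in which the jaws open and shut, and the axes are right-handed (so a half turn about y gives the same grasp; the last joint's range is limited). The gripper opens to 95 mm and grips with 3 to 60 N. Pads are 20 mm wide; open, the fingers measure 119 mm over their backs; the gripper's body (75 mm by 180 mm) begins 59 mm behind the grasp point.
Start: joints at [-1.448, 0.491, 1.559, -0, 1.092, -0.106], TCP at [141.778, -608.725, 214.661] pointing down, gripper open.
Joint ranges: [-3.1, 3.1], [-0.84, 2.19], [0.05, 2.79], [-1.13, 4.28], [0.06, 2.93], [-2.69, 2.69]. Speed limits (rad/s): [2.22, 2.22, 2.79, 3.14, 3.14, 3.14].

## Interface

Orientations are given as [roll, pitch, yaw] about the fixed x, y, z axes, in that order (R = Rz(yaw) Ry(pitch) Rx(roll)).
In Python, from cell import readout, read_camera, env, nets gives the robot as it stands.
- The arm moves only by the tool apply_moves, never from a script. Its argument "increments" is a list of rows, each a list of 3 entries, a list of its own where there are three numbers: the shift along the tool's x, y, z in cm, then the turn, a rotation vector about the tool's x, y, z in degrees, then the finger opening in cm, from 0 to 9.51. A call has exactly 5 rows; each row shifts and turns the pose as measured when the row begins, along the tool's axes as they then stand; what a row does not reach is not made up. A row lasts 1/8 s, in which the tool goes at most 62.5 mm and 10.7 degrees, less where a joint would pass 70% of its speed; a pose out of reach is approached as far as the arm can. A call with a gripper value outside its range is refused whole. The fingers move at their own pace and stop on an object; the grip force is fixed at half the most. Time passes only in rows, so rows that do not move let the fingers close, or fill a call up. It gives the time, the measured TCP pose, the force and the opening at its end, in the units of the state.
- readout.state(): the state, without advancing time (a new reading comes with each control period).
- read_camera(name): name is "side" or "top" or "wrist"; returns a dict with "img" (480x640x3 uint8, red, green, blue), "vfov" (degrees; the focal length in pixels is half the picture's height over the tangent of half this angle, whatever the lens; pixels are square), "cx", "cy" (the principal point, pixels), "rvec" (rotation vector, rad) and "tvec" (3), from world to camera coordinates, as OpenCV has them; the wrist camera has in their place "mount" (4x4, takes a point from camera to tool coordinates, whose origin is the TCP and whose axes are the tool frame's). Camera axes: x right, y down, z forward; pixel columns grow to the right and rows downward; lengths in mm; the calibration is good to about 2 mm. A picture is of the moment at which its call begins: read the wrist's pose just before it. There is no depth.
- env.job_done(): hands the job in, once; it reports no verdict.
Trained networks look in a picture, given as the dict that the camera call returned (one of the last four; its "shot" number tells which), for a name from the list of things; names that differ only in an ending like _2 or _b are one class to them, and where a whole thing is asked for, a point or a joint stands for the part that bears it (a point fixed in the world has none). Each returns a list of dicts, best first, with "confidence" (0 to 1); they miss things now and then, are a little off and sometimes report something else, mostly with a low value. They report only what shows in the picture. A call takes as long as a camera call.
- nets.look_for(picture, thing): "point" ([x, y, z] in mm, in the coordinates of the camera as it stood for that picture, good to about 4 mm: the middle of the surface that is visible of it).
- nets.mark_of(picture, thing): "point" ([x, y, z] in mm, in the coordinates of the camera as it stood for that picture, good to about 4 mm: a listed point, or the origin of a listed thing).
The state is a dict: "t": time; "joints": joint angles; "qvel": joint speeds; "tau": joint torques, N m; "eef_pos": TCP position; "tcp_rot": TCP orientation; "ft_force": force on the tool from outside, world axes, zero at the start; "moment": the same for the moment, N m; "opening": opening from 0.0 (shut) to 1.0 (fully open).
Only numpy, scipy, OpenCV 4.12 (cv2) and the standard library are available. Lean on these libraries where they do the work, as an engineer would, in place of code of your own. Each camera call takes 0.05 s, during which the arm holds its last target. There are 200 camera calls.

## Working session

There is one attempt and no reset: what is moved stays moved. The work goes in short steps, Python scripts to look and compute and a tool call to move; the robot and the scene stay as the last step left them, time stands still between calls to the robot, and variables do not carry over. Pictures are saved under pics/ and viewed, about 8 in all and at most 12, crops included, and the job is handed in when it is done.

Besides the shell and the picture viewer there is one more tool, called after ">>>" as name(argument=value, ...) on one line, values as JSON. apply_moves: Moves the arm, as the interface text tells. Its arguments: {"type":"object","properties":{"increments":{"type":"array"}},"required":["increments"]}

```bash
ls; mkdir -p pics; cat > h.py <<'E'
import numpy as np, cv2
from scipy.spatial.transform import Rotation as R
from cell import readout, read_camera, env, nets
np.set_printoptions(precision=2,suppress=True)
def w(c,p,st=None):
    p=np.array(p,float)
    if 'mount' in c:
        t=np.array(c['mount'])@np.r_[p,1]
        return R.from_euler('xyz',st['tcp_rot']).as_matrix()@t[:3]+np.array(st['eef_pos'])
    return cv2.Rodrigues(np.array(c['rvec'],float))[0].T@(p-np.ravel(c['tvec']))
def proj(c,P):
    f=240/np.tan(np.radians(c['vfov']/2)); q=cv2.Rodrigues(np.array(c['rvec'],float))[0]@np.array(P,float)+np.ravel(c['tvec'])
    return c['cx']+f*q[0]/q[2], c['cy']+f*q[1]/q[2]
E
python3 - <<'E'
from h import *
s=readout.state(); print({k:np.round(v,3) for k,v in s.items()}); print(env.grip_point_offset)
print(R.from_euler('xyz',s['tcp_rot']).as_matrix())
ims=[]
for n in ['top','side']:
    c=read_camera(n); ims.append(c['img'])
    for th in ['rule','grip','eye_end','plain_end','rest','carrier','face_near','face_far','mug_2','tin_2']:
        for d in nets.mark_of(c,th)[:2]: print(n,th,round(d['confidence'],2),w(c,d['point']),np.round(proj(c,w(c,d['point']))))
    cv2.imwrite(f'pics/{n}0.png',c['img'][:,:,::-1])
E
```

```text
pics
{'t': np.float64(0.0), 'joints': array([-1.45,  0.49,  1.56,  0.  ,  1.09, -0.11]), 'qvel': array([ 0., -0., -0., -0., -0.,  0.]), 'tau': array([ -0.  , -61.26, -25.82,   0.07,   0.05,  -0.  ]), 'eef_pos': array([ 141.76, -608.43,  214.04]), 'tcp_rot': array([-1.57,  0.  , -2.91]), 'ft_force': array([ 0.24, -0.09,  0.19]), 'moment': array([-0.03, -0.02,  0.03]), 'opening': np.float64(1.001)}
18.8
[[-0.97 -0.    0.23]
 [-0.23  0.   -0.97]
 [-0.   -1.   -0.  ]]
top rule 0.59 [ 532.54 -176.8   144.4 ] [417. 288.]
top grip 0.67 [ 540.65 -264.44  154.03] [463. 285.]
top grip 0.57 [ 528.25 -183.14  175.97] [423. 289.]
top eye_end 0.57 [527.57 -84.64 157.65] [371. 289.]
top eye_end 0.24 [ 525.96 -179.04  178.34] [421. 290.]
top plain_end 0.7 [ 540.1  -263.63  152.95] [462. 285.]
top rest 0.95 [ 539.39 -157.71   -1.43] [399. 291.]
top carrier 0.59 [557.11 139.9    1.7 ] [266. 279.]
top face_far 0.36 [525.83 -82.31 159.36] [370. 290.]
top mug_2 0.83 [ 656.4  -145.08   -0.76] [394. 238.]
top tin_2 0.95 [778.01  45.19  -1.61] [311. 185.]
side rule 0.71 [ 541.17 -180.02  146.71] [285. 290.]
side grip 0.67 [ 531.32 -176.48  181.22] [278. 271.]
side eye_end 0.75 [531.34 -89.7  153.62] [274. 257.]
side plain_end 0.71 [ 538.53 -267.85  154.06] [289. 321.]
side rest 0.97 [ 536.21 -159.97    1.42] [283. 351.]
side rest 0.54 [ 656.69 -151.63   -1.11] [348. 342.]
side mug_2 0.71 [ 659.09 -150.36    2.12] [349. 341.]
side tin_2 0.81 [773.67  45.1    1.68] [380. 277.]
```

View pics/top0.png

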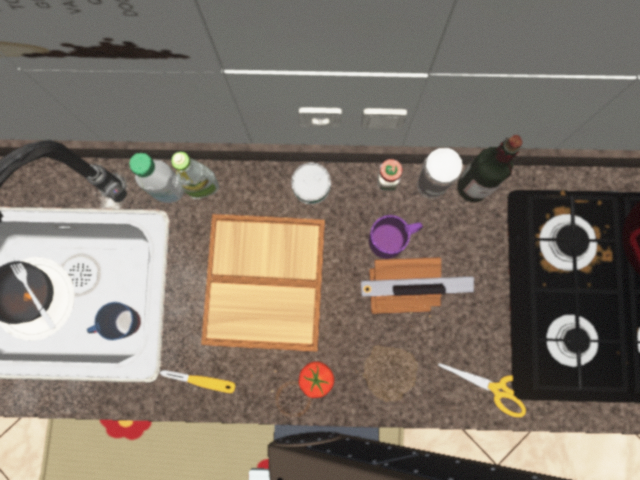

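View pics/side0.png

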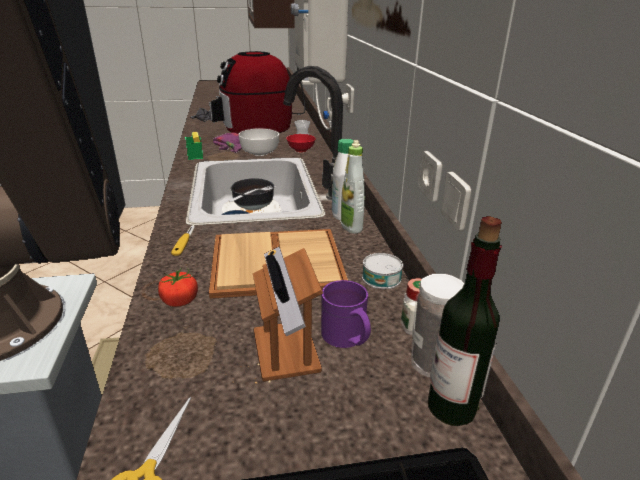

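```bash
cat >> h.py <<'E'
def ray(c,u,v,z):
    f=240/np.tan(np.radians(c['vfov']/2)); M=cv2.Rodrigues(np.array(c['rvec'],float))[0]
    d=M.T@np.array([(u-c['cx'])/f,(v-c['cy'])/f,1]); o=-M.T@np.ravel(c['tvec'])
    return o+d*(z-o[2])/d[2]
def Rt(yaw,tilt): # tool: y = -(rule z), z = rule x ; rule tipped by tilt so z leans to -x
    r=R.from_euler('z',yaw,degrees=True)*R.from_euler('y',-tilt,degrees=True)
    m=r.as_matrix(); return np.c_[-m[:,1],-m[:,2],m[:,0]]
def plan(P,M,n,op,st=None):
    "rows from the current pose to TCP P, orientation M in n rows"
    s=readout.state(); p=np.array(s['eef_pos']); r0=R.from_euler('xyz',s['tcp_rot'])
    rv=(r0.inv()*R.from_matrix(M)).as_rotvec(); P=np.array(P,float)
    print('dist',P-p,'ang',np.degrees(rv))
    rows=[]
    for i in range(n):
        a=r0*R.from_rotvec(rv*i/n); d=a.inv().apply((P-p)/n)/10
        rows.append([[round(float(x),2) for x in d],[round(float(x),1) for x in np.degrees(rv)/n],op])
    for i in range(0,n,5): print(rows[i:i+5])
E
python3 - <<'E'
from h import *
c=read_camera('top')
C=np.array([ray(c,u,v,16) for u,v in [(211,215),(325,219),(319,349),(203,345)]])
print(C[:,:2],C.mean(0),[np.linalg.norm(C[i]-C[(i+1)%4]) for i in range(4)])
for a,b in[(0,1),(3,2)]: d=C[a]-C[b]; print('yaw',np.degrees(np.arctan2(-d[0],d[1])))
for a,b in[(0,3),(1,2)]: d=C[a]-C[b]; print('yaw',np.degrees(np.arctan2(d[1],d[0])))
# above the grip, 110 mm back along rule z
M=Rt(3,24); g=np.array([528,-178,176]); print(M)
P=g-M[:,1]*(90); plan(P,M,15,6.0)
E
```

```text
[[698.51 267.47]
 [694.54  10.57]
 [407.35  17.05]
 [409.7  269.73]] [552.52 141.2   16.  ] [np.float64(256.93525487978656), np.float64(287.26759426645344), np.float64(252.68608892178312), np.float64(288.8213669002293)]
yaw -0.8858006198857682
yaw -0.5337609121651546
yaw -0.44695753140678623
yaw -1.2930429387029587
[[ 0.05  0.41  0.91]
 [-1.    0.02  0.05]
 [-0.   -0.91  0.41]]
dist [349.67 428.81  43.56] ang [ 19.96 -78.64  16.72]
[[[-2.92, -0.29, -2.26], [1.3, -5.2, 1.1], 6.0], [[-3.12, -0.28, -1.97], [1.3, -5.2, 1.1], 6.0], [[-3.29, -0.26, -1.67], [1.3, -5.2, 1.1], 6.0], [[-3.43, -0.23, -1.36], [1.3, -5.2, 1.1], 6.0], [[-3.55, -0.19, -1.03], [1.3, -5.2, 1.1], 6.0]]
[[[-3.63, -0.14, -0.7], [1.3, -5.2, 1.1], 6.0], [[-3.68, -0.08, -0.36], [1.3, -5.2, 1.1], 6.0], [[-3.7, -0.01, -0.03], [1.3, -5.2, 1.1], 6.0], [[-3.69, 0.06, 0.31], [1.3, -5.2, 1.1], 6.0], [[-3.64, 0.14, 0.64], [1.3, -5.2, 1.1], 6.0]]
[[[-3.56, 0.23, 0.97], [1.3, -5.2, 1.1], 6.0], [[-3.45, 0.33, 1.29], [1.3, -5.2, 1.1], 6.0], [[-3.32, 0.43, 1.59], [1.3, -5.2, 1.1], 6.0], [[-3.15, 0.53, 1.87], [1.3, -5.2, 1.1], 6.0], [[-2.95, 0.63, 2.14], [1.3, -5.2, 1.1], 6.0]]
```

>>> apply_moves(increments=[[[-2.9, -0.3, -2.3], [1.3, -5.2, 1.1], 6.0], [[-3.1, -0.3, -2.0], [1.3, -5.2, 1.1], 6.0], [[-3.3, -0.3, -1.7], [1.3, -5.2, 1.1], 6.0], [[-3.4, -0.2, -1.4], [1.3, -5.2, 1.1], 6.0], [[-3.5, -0.2, -1.0], [1.3, -5.2, 1.1], 6.0]])

```text
t: 1.78
eef_pos: [258.6, -462.2, 229.3]
tcp_rot: [-1.435, 0.068, -2.443]
ft_force: [0.6, -1.2, 0.1]
opening: 0.635
```

>>> apply_moves(increments=[[[-3.6, -0.1, -0.7], [1.3, -5.2, 1.1], 6.0], [[-3.7, -0.1, -0.4], [1.3, -5.2, 1.1], 6.0], [[-3.7, 0, 0], [1.3, -5.2, 1.1], 6.0], [[-3.7, 0.1, 0.3], [1.3, -5.2, 1.1], 6.0], [[-3.6, 0.1, 0.6], [1.3, -5.2, 1.1], 6.0]])

```text
t: 2.4
eef_pos: [376.1, -312.9, 244.7]
tcp_rot: [-1.281, 0.065, -1.963]
ft_force: [-0.5, 0.3, 0.3]
opening: 0.635
```

```bash
python3 - <<'E'
from h import *
M=Rt(3,24); g=np.array([528,-178,176])
plan(g-M[:,1]*90,M,5,6.0); plan(g-M[:,1]*90,M,10,6.0)
E
```

```text
dist [115.38 132.99  13.52] ang [  6.44 -25.14   5.4 ]
[[[-3.35, 0.27, 1.09], [1.3, -5.0, 1.1], 6.0], [[-3.24, 0.36, 1.37], [1.3, -5.0, 1.1], 6.0], [[-3.1, 0.45, 1.64], [1.3, -5.0, 1.1], 6.0], [[-2.93, 0.55, 1.89], [1.3, -5.0, 1.1], 6.0], [[-2.74, 0.65, 2.13], [1.3, -5.0, 1.1], 6.0]]
dist [115.38 132.99  13.52] ang [  6.44 -25.14   5.4 ]
[[[-1.67, 0.13, 0.54], [0.6, -2.5, 0.5], 6.0], [[-1.65, 0.16, 0.61], [0.6, -2.5, 0.5], 6.0], [[-1.62, 0.18, 0.68], [0.6, -2.5, 0.5], 6.0], [[-1.58, 0.2, 0.75], [0.6, -2.5, 0.5], 6.0], [[-1.55, 0.23, 0.82], [0.6, -2.5, 0.5], 6.0]]
[[[-1.51, 0.25, 0.88], [0.6, -2.5, 0.5], 6.0], [[-1.47, 0.27, 0.95], [0.6, -2.5, 0.5], 6.0], [[-1.42, 0.3, 1.01], [0.6, -2.5, 0.5], 6.0], [[-1.37, 0.32, 1.06], [0.6, -2.5, 0.5], 6.0], [[-1.32, 0.35, 1.12], [0.6, -2.5, 0.5], 6.0]]
```

Tracking is accurate. Finish the approach and look with the wrist camera.

>>> apply_moves(increments=[[[-3.3, 0.3, 1.1], [1.3, -5.0, 1.1], 6.0], [[-3.2, 0.4, 1.4], [1.3, -5.0, 1.1], 6.0], [[-3.1, 0.5, 1.6], [1.3, -5.0, 1.1], 6.0], [[-2.9, 0.5, 1.9], [1.3, -5.0, 1.1], 6.0], [[-2.7, 0.6, 2.1], [1.3, -5.0, 1.1], 6.0]])

```text
t: 3.02
eef_pos: [493.7, -176.0, 259.7]
tcp_rot: [-1.145, -0.003, -1.505]
ft_force: [-0.2, -0.7, 0.4]
opening: 0.629
```

```bash
python3 - <<'E'
from h import *
for k in range(2):
    s=readout.state(); c=read_camera('wrist')
    for th in ['rule','grip','eye_end','plain_end','rest']:
        for d in nets.mark_of(c,th)[:1]: print(th,round(d['confidence'],2),w(c,d['point'],s))
cv2.imwrite('pics/w1.png',c['img'][:,:,::-1])
M=Rt(3,24); g=np.array([528,-178,176]);plan(g-M[:,1]*90,M,5,6.0)
print(c['mount'],c['vfov'])
E
```

```text
rule 0.95 [ 536.41 -176.99  146.81]
grip 0.7 [ 526.89 -176.75  176.72]
eye_end 0.78 [531.35 -86.59 154.27]
plain_end 0.84 [ 539.97 -267.69  155.56]
rest 0.72 [ 539.9  -159.87    1.83]
rule 0.7 [ 536.31 -172.36  144.35]
grip 0.7 [ 527.3  -177.36  178.35]
eye_end 0.62 [532.25 -87.38 153.01]
plain_end 0.73 [ 539.88 -267.85  152.33]
rest 0.57 [ 541.11 -160.51    0.07]
dist [-1.39 -2.52 -1.12] ang [-0.33  0.53 -0.12]
[[[0.05, 0.01, -0.04], [-0.1, 0.1, -0.0], 6.0], [[0.05, 0.01, -0.04], [-0.1, 0.1, -0.0], 6.0], [[0.05, 0.01, -0.04], [-0.1, 0.1, -0.0], 6.0], [[0.05, 0.01, -0.04], [-0.1, 0.1, -0.0], 6.0], [[0.05, 0.01, -0.04], [-0.1, 0.1, -0.0], 6.0]]
[[  -0.      0.96    0.28  -80.92]
 [   0.     -0.28    0.96 -169.47]
 [   1.      0.     -0.      0.35]
 [   0.      0.      0.      1.  ]] 58.56140502205476
```

View pics/w1.png

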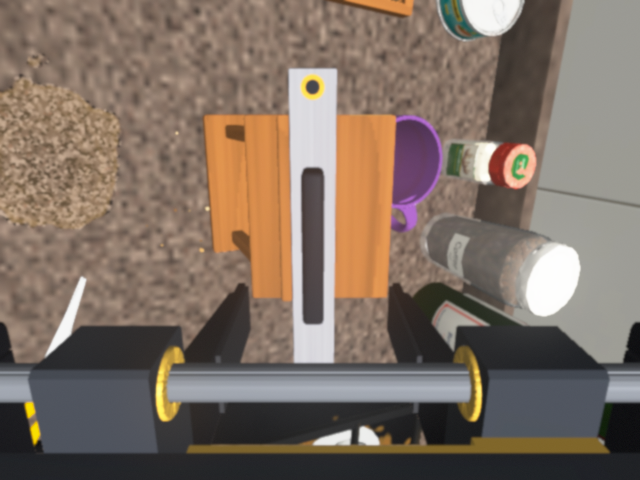

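```bash
python3 - <<'E'
from h import *
M=Rt(2.6,24); g=np.array([527.2,-177.5,175.5]);plan(g+M[:,1]*18.8,M,5,6.0)
E
```

```text
dist [  42.01    0.24 -101.01] ang [-0.33  0.89 -0.29]
[[[0.04, 2.19, -0.07], [-0.1, 0.2, -0.1], 6.0], [[0.04, 2.19, -0.07], [-0.1, 0.2, -0.1], 6.0], [[0.04, 2.19, -0.06], [-0.1, 0.2, -0.1], 6.0], [[0.04, 2.19, -0.06], [-0.1, 0.2, -0.1], 6.0], [[0.04, 2.19, -0.06], [-0.1, 0.2, -0.1], 6.0]]
```

>>> apply_moves(increments=[[[0.1, 2.0, -0.2], [0, 0.2, 0], 5.0], [[0, 2.2, -0.1], [0, 0.2, 0], 5.0], [[0, 2.2, 0], [0, 0.2, 0], 5.0], [[0, 2.2, 0], [0, 0.2, 0], 5.0], [[0, 1.5, 0], [0, 0.1, 0], 5.0]])

```text
t: 4.25
eef_pos: [532.8, -178.0, 164.8]
tcp_rot: [-1.144, 0.003, -1.527]
ft_force: [-0.8, -0.6, 0.1]
opening: 0.526
```

```bash
python3 - <<'E'
from h import *
M=Rt(2.6,24); g=np.array([527.2,-177.5,175.5]);plan(g+M[:,1]*18.8,M,5,6.0)
s=readout.state(); c=read_camera('wrist')
for th in ['grip','eye_end','rule']:
    for d in nets.mark_of(c,th)[:1]: print(th,round(d['confidence'],2),w(c,d['point'],s))
print(s['ft_force'])
cv2.imwrite('pics/w2.png',c['img'][:,:,::-1])
E
```

```text
dist [ 2.01  0.81 -6.51] ang [-0.47 -0.14 -0.1 ]
[[[-0.01, 0.14, -0.02], [-0.1, -0.0, -0.0], 6.0], [[-0.01, 0.14, -0.02], [-0.1, -0.0, -0.0], 6.0], [[-0.01, 0.14, -0.02], [-0.1, -0.0, -0.0], 6.0], [[-0.01, 0.14, -0.02], [-0.1, -0.0, -0.0], 6.0], [[-0.01, 0.14, -0.02], [-0.1, -0.0, -0.0], 6.0]]
grip 0.64 [ 526.78 -175.36  177.33]
eye_end 0.66 [532.7  -87.8  153.63]
rule 0.65 [ 535.11 -176.22  145.32]
[-0.83 -0.58  0.06]
```

View pics/w2.png

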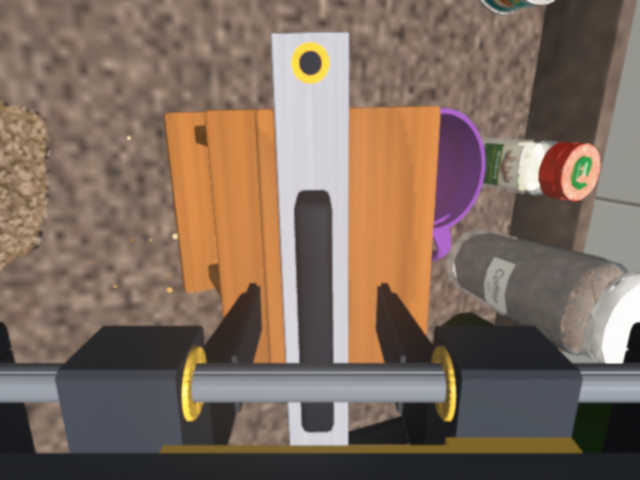

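>>> apply_moves(increments=[[[0, 0.4, -0.1], [0, -0.8, 0], 5.0], [[0, 0.3, 0], [0, -0.4, 0], 5.0], [[0, 0, 0], [0, 0, 0], 0.6], [[0, 0, 0], [0, 0, 0], 0.6], [[0, 0, 0], [0, 0, 0], 0.6]])

```text
t: 5.08
eef_pos: [534.8, -178.2, 160.7]
tcp_rot: [-1.141, -0.009, -1.506]
ft_force: [-0.1, 0.0, -0.7]
opening: 0.263
```

>>> apply_moves(increments=[[[0, 0, 0], [0, 0, 0], 0.6], [[0, 0, 0], [0, 0, 0], 0.6], [[0, 0, 0], [0, 0, 0], 0.6], [[0, 0, 0], [0, 0, 0], 0.6], [[0, -0.3, 0], [0, 0, 0], 0.6]])

```text
t: 5.7
eef_pos: [533.1, -178.0, 163.1]
tcp_rot: [-1.142, -0.008, -1.506]
ft_force: [0.0, -0.2, -2.5]
opening: 0.146
```

>>> apply_moves(increments=[[[0, -1, 0], [0, 0, 0], 0.6], [[0, -1.5, 0], [0, 0, 0], 0.6], [[0, -2, 0], [0, 0, 0], 0.6], [[0, -2, 0], [0, 0, 0], 0.6], [[0, -2, 0], [0, 0, 0], 0.6]])

```text
t: 6.32
eef_pos: [494.9, -179.4, 244.6]
tcp_rot: [-1.144, -0.008, -1.506]
ft_force: [0.7, 0.1, -3.4]
opening: 0.145
```

```bash
python3 - <<'E'
from h import *
print(readout.state()['opening'],readout.state()['ft_force'])
plan([483,142,130],Rt(-0.8,0),15,0.6)
E
```

```text
0.1445425708743156 [ 0.72  0.15 -3.43]
dist [ -11.88  321.36 -114.62] ang [-24.45   4.53  -0.54]
[[[-2.15, 0.71, -0.26], [-1.6, 0.3, -0.0], 0.6], [[-2.15, 0.71, -0.25], [-1.6, 0.3, -0.0], 0.6], [[-2.15, 0.72, -0.24], [-1.6, 0.3, -0.0], 0.6], [[-2.15, 0.72, -0.23], [-1.6, 0.3, -0.0], 0.6], [[-2.15, 0.73, -0.22], [-1.6, 0.3, -0.0], 0.6]]
[[[-2.14, 0.73, -0.21], [-1.6, 0.3, -0.0], 0.6], [[-2.14, 0.74, -0.2], [-1.6, 0.3, -0.0], 0.6], [[-2.14, 0.74, -0.19], [-1.6, 0.3, -0.0], 0.6], [[-2.14, 0.74, -0.18], [-1.6, 0.3, -0.0], 0.6], [[-2.14, 0.75, -0.17], [-1.6, 0.3, -0.0], 0.6]]
[[[-2.14, 0.75, -0.16], [-1.6, 0.3, -0.0], 0.6], [[-2.14, 0.75, -0.15], [-1.6, 0.3, -0.0], 0.6], [[-2.14, 0.76, -0.14], [-1.6, 0.3, -0.0], 0.6], [[-2.14, 0.76, -0.13], [-1.6, 0.3, -0.0], 0.6], [[-2.14, 0.76, -0.12], [-1.6, 0.3, -0.0], 0.6]]
```

>>> apply_moves(increments=[[[-2.1, 0, 0], [-1.6, 0.3, 0], 0.6], [[-2.1, 0, 0], [-1.6, 0.3, 0], 0.6], [[-2.1, 0, 0], [-1.6, 0.3, 0], 0.6], [[-2.1, 0, 0], [-1.6, 0.3, 0], 0.6], [[-2.1, 0, 0], [-1.6, 0.3, 0], 0.6]])

```text
t: 6.95
eef_pos: [486.2, -74.1, 250.5]
tcp_rot: [-1.283, -0.004, -1.538]
ft_force: [0.7, -0.6, -2.0]
opening: 0.143
```

>>> apply_moves(increments=[[[-2.2, 0.6, 0], [-1.6, 0.3, 0], 0.6], [[-2.2, 0.6, 0], [-1.6, 0.3, 0], 0.6], [[-2.2, 0.6, 0], [-1.6, 0.3, 0], 0.6], [[-2.2, 0.6, 0], [-1.6, 0.3, 0], 0.6], [[-2.2, 0.6, 0], [-1.6, 0.3, 0], 0.6]])

```text
t: 7.58
eef_pos: [488.8, 37.8, 225.7]
tcp_rot: [-1.422, -0.003, -1.569]
ft_force: [-0.3, -1.3, -2.8]
opening: 0.147
```

```bash
python3 - <<'E'
from h import *
plan([483,142,110],Rt(-0.8,0),5,0.6)
E
```

```text
dist [  -5.75  104.17 -115.75] ang [-8.52  0.91  0.13]
[[[-2.09, 2.27, -0.45], [-1.7, 0.2, 0.0], 0.6], [[-2.09, 2.28, -0.39], [-1.7, 0.2, 0.0], 0.6], [[-2.09, 2.29, -0.33], [-1.7, 0.2, 0.0], 0.6], [[-2.08, 2.3, -0.27], [-1.7, 0.2, 0.0], 0.6], [[-2.08, 2.31, -0.21], [-1.7, 0.2, 0.0], 0.6]]
```

>>> apply_moves(increments=[[[-2.1, 2.2, -0.4], [-1.7, 0.2, 0], 0.6], [[-2.1, 2.2, -0.4], [-1.7, 0.2, 0], 0.6], [[-2.1, 2.3, -0.3], [-1.7, 0.2, 0], 0.6], [[-2.1, 2.3, -0.3], [-1.7, 0.2, 0], 0.6], [[-2.0, 2.3, -0.2], [-1.7, 0.2, 0], 0.6]])

```text
t: 8.2
eef_pos: [484.2, 143.1, 114.6]
tcp_rot: [-1.565, -0.005, -1.591]
ft_force: [1.6, 0.4, -1.8]
opening: 0.144
```

```bash
python3 - <<'E'
from h import *
plan([483,142,45],Rt(-0.8,0),5,0.6)
ws=[]
for n in ['wrist','top']:
  s=readout.state(); c=read_camera(n)
  for th in ['grip','eye_end','plain_end','rule','carrier','face_near','face_far']:
    for d in nets.mark_of(c,th)[:1]: print(n,th,round(d['confidence'],2),w(c,d['point'],s))
  ws.append(c['img'][::1,:,::-1])
cv2.imwrite('pics/w3.png',np.hstack([ws[0][:,:,:],ws[1][160:480,120:520].copy() if 0 else cv2.resize(ws[1][180:420,160:400],(480,480))])[:, :, :] if 0 else cv2.resize(np.hstack([ws[0],cv2.resize(ws[1][200:360,190:350],(480,480))]),(800,343)))
E
```

```text
dist [ -1.17  -1.07 -69.61] ang [-0.31 -0.37  0.31]
[[[0.01, 1.39, -0.03], [-0.1, -0.1, 0.1], 0.6], [[0.02, 1.39, -0.03], [-0.1, -0.1, 0.1], 0.6], [[0.02, 1.39, -0.03], [-0.1, -0.1, 0.1], 0.6], [[0.02, 1.39, -0.03], [-0.1, -0.1, 0.1], 0.6], [[0.02, 1.39, -0.02], [-0.1, -0.1, 0.1], 0.6]]
wrist grip 0.59 [485.25 146.18 128.8 ]
wrist eye_end 0.64 [486.44 231.6  105.89]
wrist rule 0.64 [482.23 143.11 100.48]
wrist carrier 0.66 [552.04 143.7   -1.86]
top plain_end 0.78 [479.74  54.76 108.2 ]
top carrier 0.83 [557.04 140.63   0.18]
```

View pics/w3.png

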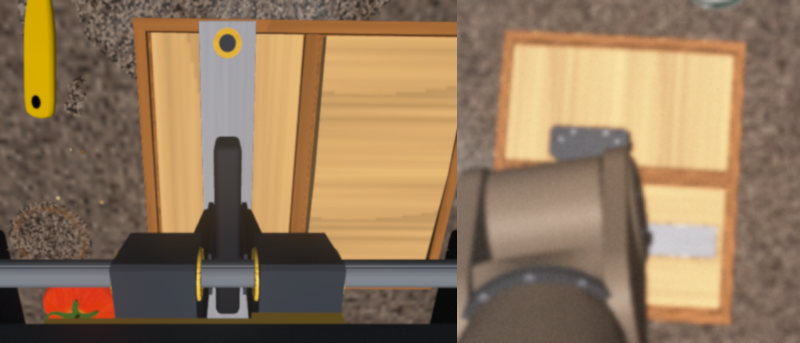

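>>> apply_moves(increments=[[[0, 1.6, 0], [0, 0, 0], 0.6], [[0, 1.6, 0], [0, 0, 0], 0.6], [[0, 1.6, 0], [0, 0, 0], 0.6], [[0, 1.4, 0], [0, 0, 0], 0.6], [[0, 0.8, 0], [0, 0, 0], 0.6]])

```text
t: 9.62
eef_pos: [485.3, 142.5, 42.7]
tcp_rot: [-1.564, -0.005, -1.59]
ft_force: [0.1, -0.1, -3.5]
opening: 0.148
```

>>> apply_moves(increments=[[[0, 0.2, 0], [0, 0, 0], 0.6], [[0, 0.2, 0], [0, 0, 0], 0.6], [[0, 0.1, 0], [0, 0, 0], 0.6], [[0, 0.1, 0], [0, 0, 0], 0.6], [[0, 0, 0], [0, 0, 0], 0.6]])

```text
t: 10.25
eef_pos: [485.8, 142.6, 37.0]
tcp_rot: [-1.563, -0.004, -1.59]
ft_force: [-0.1, 0.1, -2.9]
opening: 0.146
```

>>> apply_moves(increments=[[[0, 0.1, 0], [0, 0, 0], 0.6], [[0, 0.1, 0], [0, 0, 0], 0.6], [[0, 0, 0], [0, 0, 0], 0.6], [[0, 0, 0], [0, 0, 0], 0.6], [[0, 0, 0], [0, 0, 0], 0.6]])

```text
t: 10.88
eef_pos: [486.0, 142.6, 35.3]
tcp_rot: [-1.562, -0.004, -1.59]
ft_force: [-0.4, 0.4, -1.4]
opening: 0.145
```

>>> apply_moves(increments=[[[0, 0.1, 0], [0, 0, 0], 0.6], [[0, 0.05, 0], [0, 0, 0], 0.6], [[0, 0, 0], [0, 0, 0], 0.6], [[0, 0, 0], [0, 0, 0], 0.6], [[0, 0, 0], [0, 0, 0], 0.6]])

```text
t: 11.5
eef_pos: [485.9, 142.6, 35.2]
tcp_rot: [-1.561, -0.004, -1.59]
ft_force: [-1.1, 0.9, 1.7]
opening: 0.144
```

>>> apply_moves(increments=[[[0, 0, 0], [0, 0, 0], 4.0], [[0, 0, 0], [0, 0, 0], 4.0], [[0, 0, 0], [0, 0, 0], 4.0], [[0, 0, 0], [0, 0, 0], 4.0], [[0, -1, 0], [0, 0, 0], 4.0]])

```text
t: 12.12
eef_pos: [486.0, 142.7, 45.2]
tcp_rot: [-1.562, -0.004, -1.59]
ft_force: [0.8, -0.8, -0.6]
opening: 0.417
```

>>> apply_moves(increments=[[[0, -2, 0], [0, 0, 0], 4.0], [[0, -2, 0], [0, 0, 0], 4.0], [[-3, -2, 0], [0, 0, 0], 0.0], [[-3, 0, 0], [0, 0, 0], 0.0], [[-3, 0, 0], [0, 0, 0], 0.0]])

```text
t: 12.75
eef_pos: [488.0, 233.9, 110.9]
tcp_rot: [-1.558, -0.003, -1.593]
ft_force: [0.1, -0.4, -0.1]
opening: 0.159
```

```bash
python3 - <<'E'
from h import *
ws=[]
for n in ['wrist','side']:
  s=readout.state(); c=read_camera(n)
  for th in ['grip','eye_end','plain_end','rule','carrier']:
    for d in nets.mark_of(c,th)[:1]: print(n,th,round(d['confidence'],2),w(c,d['point'],s))
  ws.append(c['img'][:,:,::-1])
print(s['eef_pos'],s['tcp_rot'],s['opening'],s['ft_force'])
cv2.imwrite('pics/w4.png',cv2.resize(np.hstack([ws[0],cv2.resize(ws[1][200:320,190:370],(720,480))]),(800,282)))
E
```

```text
wrist grip 0.64 [485.94 143.92  51.13]
wrist eye_end 0.96 [487.56 233.95  30.39]
wrist rule 0.61 [485.57 147.41  20.95]
side grip 0.6 [487.81 141.75  57.17]
side eye_end 0.62 [489.73 234.13  27.95]
side plain_end 0.73 [485.24  51.95  30.72]
side rule 0.91 [485.1  143.46  20.55]
side carrier 0.6 [552.5  141.4    1.84]
[487.83 232.32 109.99] [-1.56 -0.   -1.59] 0.005461217421183838 [-0.05 -0.09  0.45]
```

View pics/w4.png

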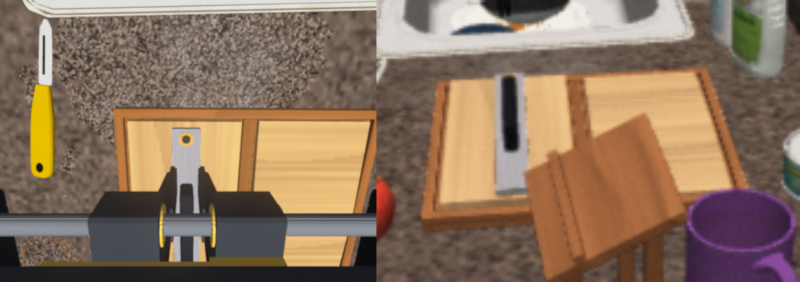

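>>> apply_moves(increments=[[[0, 1.6, 0], [0, 0, 0], 0], [[0, 1.8, 0], [0, 0, 0], 0], [[0, 1.8, 0], [0, 0, 0], 0], [[0, 1.2, 0], [0, 0, 0], 0], [[0, 0.6, 0], [0, 0, 0], 0]])

```text
t: 13.98
eef_pos: [488.4, 231.6, 34.6]
tcp_rot: [-1.561, -0.004, -1.595]
ft_force: [-0.2, 0.2, -0.3]
opening: 0.006
```

>>> apply_moves(increments=[[[0, 0.2, 0], [0, 0, 0], 0], [[0, 0, 0], [0, 0, 0], 0], [[0, 0.2, 0], [0, 0, 0], 0], [[0, 0, 0], [0, 0, 0], 0], [[0, 0, 0], [0, 0, 0], 0]])

```text
t: 14.6
eef_pos: [488.9, 231.7, 31.1]
tcp_rot: [-1.559, -0.003, -1.594]
ft_force: [-0.6, -0.2, -0.2]
opening: 0.006
```

>>> apply_moves(increments=[[[0, 0.1, 0], [0, 0, 0], 0], [[0, 0.1, 0], [0, 0, 0], 0], [[0, 0.1, 0], [0, 0, 0], 0], [[0, 0.1, 0], [0, 0, 0], 0], [[0, 0.1, 0], [0, 0, 0], 0]])

```text
t: 15.22
eef_pos: [489.0, 231.8, 30.3]
tcp_rot: [-1.557, -0.003, -1.594]
ft_force: [-3.6, -1.4, 14.7]
opening: 0.002
```

>>> apply_moves(increments=[[[0, 0.1, 0], [0, 0, 0], 0], [[0, 0.1, 0], [0, 0, 0], 0], [[0, 0.1, 0], [0, 0, 0], 0], [[0, 0.1, 0], [0, 0, 0], 0], [[0, 0.1, 0], [0, 0, 0], 0]])

```text
t: 15.85
eef_pos: [489.0, 231.8, 30.3]
tcp_rot: [-1.554, -0.002, -1.594]
ft_force: [-3.6, -2.7, 15.1]
opening: 0.006
```

```bash
python3 - <<'E'
from h import *
s=readout.state(); print(s['ft_force'],s['eef_pos'],s['moment'])
c=read_camera('side')
for th in ['grip','eye_end','plain_end','rule','carrier']:
    for d in nets.mark_of(c,th)[:1]: print(th,round(d['confidence'],2),w(c,d['point'],s))
cv2.imwrite('pics/s5.png',cv2.resize(c['img'][200:320,190:350,::-1],(800,600)))
E
```

```text
[-3.55 -2.69 15.08] [489.05 231.76  30.27] [-0.32  0.64 -0.01]
grip 0.88 [490.32 142.83  57.64]
eye_end 0.72 [488.66 232.46  26.09]
rule 0.9 [485.14 140.84  22.1 ]
carrier 0.63 [551.07 144.08   5.52]
```

View pics/s5.png

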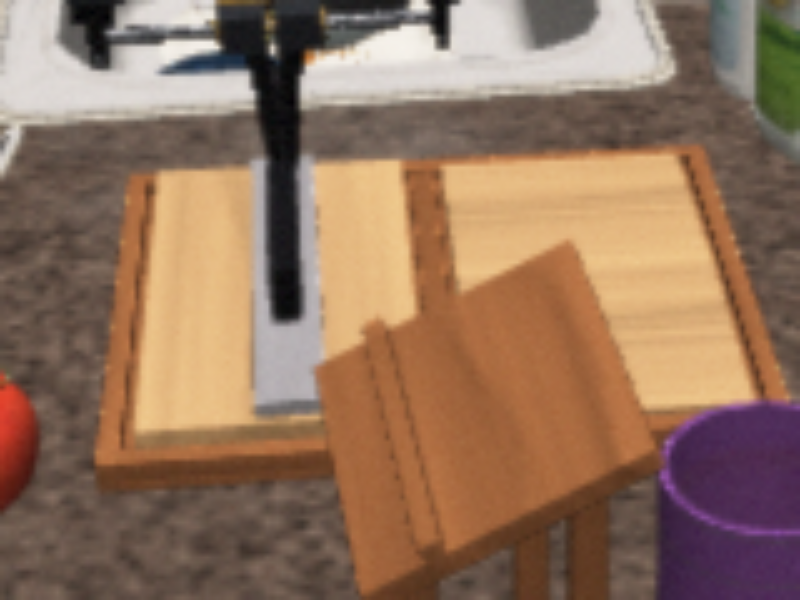

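>>> apply_moves(increments=[[[0, -1, 0], [0, 0, 0], 0], [[0, -2, 0], [-0.5, 0, 0], 0], [[0, -2, 0], [-0.5, 0, 0], 0], [[4.0, -0.3, 0], [0, 0, 0], 0], [[4.5, 0, 0], [0, 0, 0], 0]])

```text
t: 16.77
eef_pos: [486.8, 147.3, 86.8]
tcp_rot: [-1.57, -0.001, -1.59]
ft_force: [1.3, 0.3, -0.5]
opening: 0.005
```

>>> apply_moves(increments=[[[4.5, 0, 0], [0, 0, 0], 0], [[4.0, 0, 0], [0, 0, 0], 0], [[0, 0, 0], [0, 0, 0], 0], [[0, 0, 0], [0, 0, 0], 0], [[0, 0, 0], [0, 0, 0], 0]])

```text
t: 17.4
eef_pos: [485.5, 58.7, 88.7]
tcp_rot: [-1.567, -0.001, -1.592]
ft_force: [-0.5, 0.4, -0.3]
opening: 0.008
```

```bash
python3 - <<'E'
from h import *
plan([485.5,53,36],Rt(-0.8,0),5,0)
E
```

```text
dist [ -0.02  -5.73 -52.7 ] ang [-0.21 -0.4   0.07]
[[[0.11, 1.05, -0.0], [-0.0, -0.1, 0.0], 0], [[0.11, 1.05, -0.0], [-0.0, -0.1, 0.0], 0], [[0.11, 1.05, -0.0], [-0.0, -0.1, 0.0], 0], [[0.11, 1.05, -0.0], [-0.0, -0.1, 0.0], 0], [[0.11, 1.05, 0.0], [-0.0, -0.1, 0.0], 0]]
```

>>> apply_moves(increments=[[[0.2, 1.2, 0], [0, 0, 0], 0], [[0.2, 1.3, 0], [0, 0, 0], 0], [[0.1, 1.3, 0], [0, 0, 0], 0], [[0, 1.0, 0], [0, 0, 0], 0], [[0, 0.6, 0], [0, 0, 0], 0]])

```text
t: 18.02
eef_pos: [485.2, 55.0, 30.3]
tcp_rot: [-1.568, -0.001, -1.589]
ft_force: [0.5, 0.1, 3.1]
opening: 0.009
```

>>> apply_moves(increments=[[[0, 0.1, 0], [0, 0, 0], 0], [[0, 0.1, 0], [0, 0, 0], 0], [[0, 0.1, 0], [0, 0, 0], 0], [[0, 0.1, 0], [0, 0, 0], 0], [[0, 0.1, 0], [0, 0, 0], 0]])

```text
t: 18.65
eef_pos: [485.2, 55.0, 30.2]
tcp_rot: [-1.565, -0.001, -1.589]
ft_force: [-4.8, -0.4, 20.5]
opening: 0.007
```

>>> apply_moves(increments=[[[0, 0.1, 0], [0, 0, 0], 0], [[0, 0.1, 0], [0, 0, 0], 0], [[0, 0.1, 0], [0, 0, 0], 0], [[0, 0.1, 0], [0, 0, 0], 0], [[0, 0.1, 0], [0, 0, 0], 0]])

```text
t: 19.27
eef_pos: [485.2, 55.0, 30.2]
tcp_rot: [-1.561, -0.001, -1.589]
ft_force: [-4.8, -0.9, 20.1]
opening: 0.001
```

Both ends stand firm at 30.2–30.3 mm under 15–20 N, so the near board is the flat one. I'll withdraw and check.

>>> apply_moves(increments=[[[0, -1, 0], [0, 0, 0], 0], [[0, -2, 0], [0, 0, 0], 0], [[0, -3, 0], [0, 0, 0], 0], [[0, -3, 0], [0, 0, 0], 0], [[0, -3, 0], [0, 0, 0], 0]])

```text
t: 19.9
eef_pos: [483.5, 55.2, 152.9]
tcp_rot: [-1.564, -0.001, -1.589]
ft_force: [1.2, 0.6, -0.5]
opening: 0.004
```

```bash
python3 - <<'E'
from h import *
ws=[]
for n in ['wrist','side','top']:
  s=readout.state(); c=read_camera(n)
  for th in ['grip','eye_end','plain_end','rule','carrier','mug_2','tin_2']:
    for d in nets.mark_of(c,th)[:1]: print(n,th,round(d['confidence'],2),w(c,d['point'],s))
  ws.append(c['img'][:,:,::-1])
print(s['eef_pos'],s['ft_force'])
cv2.imwrite('pics/w6.png',cv2.resize(np.hstack([ws[0],cv2.resize(ws[1][200:320,190:370],(720,480))]),(800,282)))
E
```

```text
wrist plain_end 0.7 [481.08  52.57  31.24]
wrist rule 0.8 [485.69 143.07  22.84]
wrist carrier 0.67 [553.26 143.    -1.78]
wrist mug_2 0.71 [ 652.52 -145.92   -3.58]
side grip 0.72 [491.   142.11  58.21]
side eye_end 0.74 [492.45 234.7   28.8 ]
side plain_end 0.6 [485.26  55.14  32.06]
side rule 0.65 [487.74 142.93  20.86]
side carrier 0.64 [552.54 142.29   2.61]
side mug_2 0.58 [ 656.37 -147.07   -1.98]
side tin_2 0.67 [491.55 145.83  57.15]
top eye_end 0.83 [488.96 236.39  32.06]
top rule 0.32 [485.05 235.72  35.67]
top mug_2 0.61 [ 657.24 -142.17   -0.05]
top tin_2 0.7 [777.18  43.56  -1.27]
[483.5   55.19 151.57] [-0.2   0.44 -0.27]
```

View pics/w6.png

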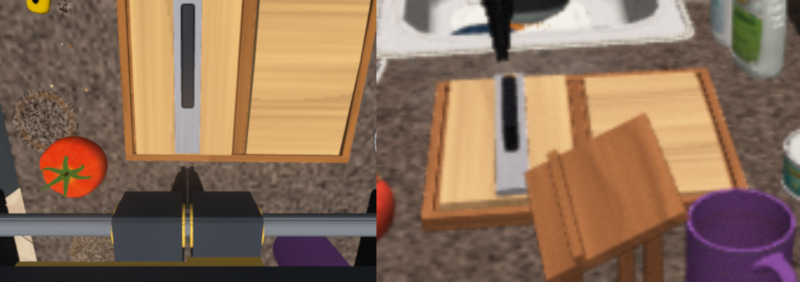

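```bash
python3 -c "
from cell import env; env.job_done()"
```

```text
the job is handed in; nothing more can be done
```

The near board is the flat one: the straightedge did not rock there. I left it lying on that board and handed the job in at about 20 s of the 72 s. No verdict was reported.

- **Presses:** The eyelet end was pressed first, at about 15 N, with the fingertips stopping at 30.3 mm. The plain end followed at about 20 N, stopping at 30.2 mm. Each was held for over 0.6 s. A level bar on a flat board would read 30 mm; on the crowned board a pressed end would have sunk to about 26 mm. I did not need to try the far board.
- **Final position:** The straightedge's middle is about 3 mm across and 1 mm along from the board's centre. It is turned about 1 degree from the carrier. The gripper is clear, about 120 mm above it, and the force reads about zero.
- **Mug and tin:** Both are within a few millimetres of where they first measured, which is within the measuring error.
- **Disagreement:** In the last side-camera check, the network reported the tin at the straightedge's rib. I took this for a false detection, because the top camera found the tin in its original place.

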